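# Load the lamp beam check station and hold its sprung shutter half open

## Task

Put the two black lamp barrels, one at a time, upright and fully down into the bore of the check station that each one fits, and let go of them. Only then slide the orange sprung shutter away from the bores to half of its travel, where its white pointers meet the white lines on the rails, and finish while still holding it there with the gripper against its spring. Leave everything else on the bench where it is.

Things in the scene. Friction and masses are not known exactly. Their poses are not given: they have to be found in the camera images.
- station: (Sizes here and below in mm.) Fixed grey beam check station, 160 (its x) x 320 (its y) footprint; origin at the centre of its underside on the bench, z up, yaw varies. Its +y end (y 40 to 160) is a grey bore block 45 high with two bores side by side; the rest is an aluminium bed 35 high that carries the orange shutter between two dark rails (tops at 45, at x about -66 and +66)
- wide_bore (a point): Centre of the mouth of the wide bore, at station x +35, y +100, z 45 (top face of the block). Bore diameter 39, flat floor 24 below the mouth, slightly bevelled rim. Takes the wide barrel
- narrow_bore (a point): Centre of the mouth of the narrow bore, at station x -35, y +100, z 45. Bore diameter 29, flat floor 24 below the mouth, slightly bevelled rim. Takes the narrow barrel
- wide_barrel: Loose black lamp barrel with a glass lens on top, a plain upright cylinder of diameter 36 mm, height 65 mm, about 0.12 kg, standing on the bench; origin at the centre of its underside, z up its axis
- narrow_barrel: Loose black lamp barrel with a glass lens on top, a plain upright cylinder of diameter 26 mm, height 65 mm, about 0.08 kg, standing on the bench; origin at the centre of its underside, z up its axis
- shutter (a joint): Travel of the orange sprung shutter in m: 0 = closed, beside the bore block; 0.08 = fully open, at its stop. It slides along the station's -y, away from the bores. The spring pulls it shut with about 2 N when closed, 8 N at half travel (0.04), 14 N fully open; let go, it snaps shut. At half travel its white pointers meet the white rail lines (grey lines: closed and fully open)
- shutter_tab (a point): Centre of the top face of the upright orange tab on the shutter, moving with it: the tab is 14 thick along the station's y (the sliding direction), 36 wide along its x, and stands 48 above the 112 x 76 shutter plate (the plate's top is 42.5 above the bench, the tab's top 90.5). At station x 0, y 0 when closed
- lens_ring: Bystander: loose bare aluminium lens ring lying flat, outer diameter 32, 9 high; origin at the centre of its underside
- empty_tube: Bystander: loose empty dark steel tube standing up, outer diameter 38, inner 30, 35 high; origin at the centre of its underside
- battery_pack: Bystander: loose blue pack of three upright cells in a row, about 19 x 58, 66 high; origin at the centre of its underside
- cleaner_bottle: Bystander: loose white bottle with a red cap, diameter 52 mm, 100 mm high, standing; origin at the centre of its underside
- screwdriver: Bystander: loose screwdriver with a red handle, lying roughly along x (away from the robot); origin under its middle
Things that resemble listed ones, but are neither listed nor needed, are in the scene too. What is shaped like the wide_barrel but blue is not meant.

How it is judged:
By the outcome, as a careful person would: the job done as asked, in the order asked, and still so for the second after the job is handed in, while the arm keeps its last pose, push and grip.
It also fails if it takes over 72 s, if anything falls off the work surface, if the arm or the gripper's body presses on something with over 40 N, if the wrist force passes 120 N, or if a joint passes its speed limit or range.

## Robot

A 6-joint arm with a two-finger parallel gripper is mounted at the origin on the work surface. World frame = base frame: x ahead of the robot, y to its left, z up, the work surface at z = 0. Lengths are in m, angles in rad, forces in N, time in s.
With the tool pointing down it reaches from about 0.3 to 1 m from the base axis. Payload 5.1 kg.
Tool frame: the origin (TCP) lies where the fingers leave the gripper's body, on its centre line; the fingertips stand 78 mm ahead of it and the grasp point (between the pads) lies 59 mm ahead of it (arm.grip_depth is the distance from the TCP to the grasp point, in m); z points along the fingers, y is the line along which they close (so a half turn about z gives the same grasp; the last joint's range is limited). The gripper opens to 95 mm and grips with 3 to 60 N. Pads are 20 mm wide; open, the fingers measure 119 mm over their backs; the gripper's body (75 mm by 180 mm) begins 59 mm behind the grasp point.
Start: joints at [1.06, 0.124, 1.65, -0, 1.367, -0.083], TCP at [0.27, 0.591, 0.292] pointing down, gripper open.
Joint ranges: [-2.61, 2.61], [-1.02, 2.33], [0.03, 2.71], [-1.35, 4.49], [0.32, 2.68], [-2.91, 2.91]. Speed limits (rad/s): [2.57, 2.57, 3.14, 3.14, 3.14, 3.14].

## Interface

Orientations are given as a unit quaternion [w, x, y, z].
In Python, from cell import arm, cams gives the robot as it stands.
- The arm moves only by the shell command python3 -m jog 'ROWS' [FORCE]. ROWS is JSON, a list of rows, each an object of numbers: "ax", "ay", "az": the turn, a rotation vector about the tool's x, y, z in degrees; "dx", "dy", "dz": the shift along the tool's x, y, z in m; "claw": the opening, from -1 (shut) to 1 (fully open), so that 0 is half open. A call has 1 to 10 rows; each row is the pose to reach, as a shift and turn from the pose commanded when the call began, along the tool's axes at that moment; what a row does not reach only later rows make up. A row lasts 1/8 s, in which the tool goes at most 62.5 mm and 10.7 degrees, less where a joint would pass 70% of its speed; a pose out of reach is approached as far as the arm can. A call with a gripper value outside its range is refused whole. The fingers move at their own pace and stop on an object; FORCE is the grip in N (left out, the last holds). Time passes only in rows, so rows that repeat a pose let the fingers close. It gives the time, the measured TCP pose, the force, the opening and the grip force at its end, in the units of the state.
- arm.observe(): the state, without advancing time (a new reading comes with each control period).
- cams.grab_frame(name): name is "scene" or "top" or "wrist"; returns (picture, depth): 480x640x3 uint8, red, green, blue; 480x640 float32, m along the optical axis (not along the pixel's ray), 0 where there is no reading.
- cams.calibration(name): a dict with "fovy" (degrees; the focal length in pixels is half the picture's height over the tangent of half this angle, whatever the lens; pixels are square), "cx", "cy" (the principal point, pixels), "R" (3x3) and "t" (3): a world point X has camera coordinates R X + t. Camera axes: x right, y down, z forward; pixel columns grow to the right and rows downward; lengths in m; the calibration is good to about 2 mm. A picture is of the moment at which its call begins: read the wrist's pose just before it. calibration takes no time and is no camera call; for the wrist camera it gives the pose at the moment of the call.
- arm.sign_off(): hands the job in; it is judged then, once.
The state is a dict: "time_s": time; "joint_pos": joint angles; "dq": joint speeds; "tau": joint torques, N m; "ee_pos": TCP position; "tool_rot": TCP orientation; "wrist_force": force on the tool from outside, world axes, zero at the start; "torque": the same for the moment, N m; "opening": opening from 0.0 (shut) to 1.0 (fully open); "gripper_force": force on a finger pad.
Only numpy, scipy, OpenCV 4.12 (cv2) and the standard library are available. Lean on these libraries where they do the work, as an engineer would, in place of code of your own. Each camera call takes 0.05 s, during which the arm holds its last target. There are 200 camera calls.

## Working session

There is one attempt and no reset: what is moved stays moved. The work goes in short steps, Python scripts to look and compute and a shell command to move; the robot and the scene stay as the last step left them, time stands still between calls to the robot, and variables do not carry over. Pictures are saved under pics/ and viewed, at most 10 in all, crops included, and the job is handed in when it is done.

```bash
mkdir -p pics; ls; python3 - <<'E'
from cell import arm,cams
import cv2,numpy as np
print(arm.observe())
for n in("top","scene"):
    p,d=cams.grab_frame(n);cv2.imwrite(f"pics/{n}0.png",p[:,:,::-1]);np.save(f"pics/{n}0.npy",d);c=cams.calibration(n);print(n,c)
E
```

```text
pics
{'time_s': 0.0, 'joint_pos': array([ 1.06038970e+00,  1.24446252e-01,  1.65169682e+00, -5.45312103e-06,
        1.36754637e+00, -8.26138385e-02]), 'dq': array([ 0.00066684,  0.00145164,  0.00216159, -0.00022426, -0.00226503,
        0.00258749]), 'tau': array([-7.25600130e-04, -4.17598665e+01, -3.59935069e+01,  7.73593225e-02,
        4.92334587e-02, -1.83633269e-04]), 'ee_pos': array([0.26944847, 0.5909643 , 0.29101151]), 'tool_rot': array([-3.03771439e-04,  2.12268444e-01,  9.77210831e-01, -1.00342522e-03]), 'wrist_force': array([ 0.05331275,  0.63904576, -1.1281727 ]), 'torque': array([ 0.02551118, -0.03677071,  0.01555026]), 'gripper_force': 0.0, 'opening': 1.0008072123738456}
top {'fovy': 48.113093399441645, 'cx': 322.93774061341696, 'cy': 238.79493773284926, 'R': array([[ 0.09895283, -0.99508537, -0.00366795],
       [-0.97322417, -0.09600909, -0.20884677],
       [ 0.20746821,  0.02423572, -0.9779415 ]]), 't': array([-0.11403964,  0.61495561,  1.13395881])}
scene {'fovy': 47.639502081419245, 'cx': 319.0022802320792, 'cy': 243.45371562459934, 'R': array([[ 0.73458068,  0.67846897, -0.00843168],
       [ 0.40670983, -0.45022491, -0.79491172],
       [-0.54311909,  0.58049754, -0.60666652]]), 't': array([-0.39102617, -0.19904072,  1.43849445])}
```

View pics/top0.png

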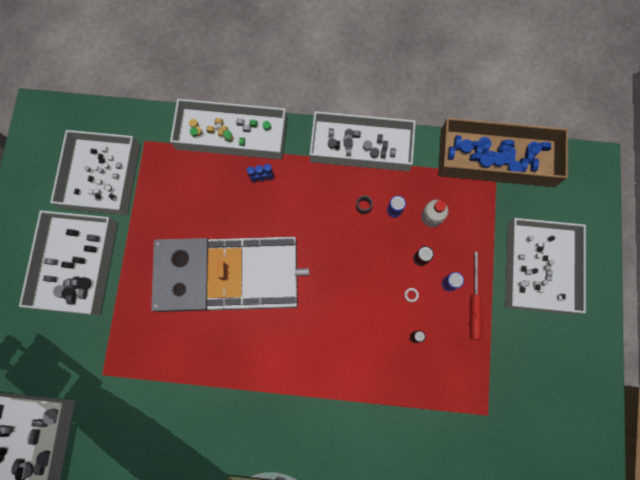

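View pics/scene0.png

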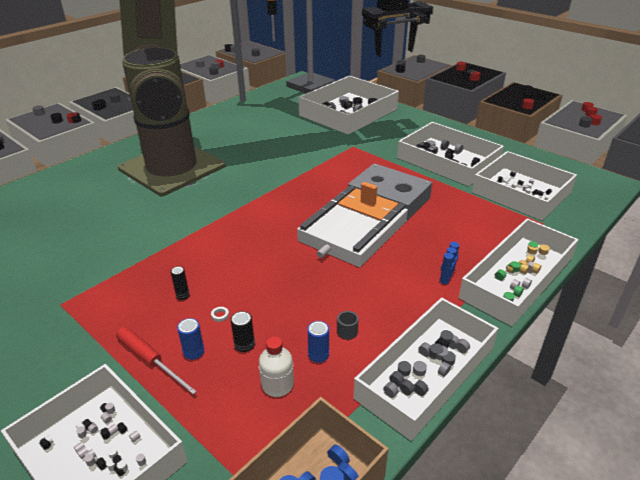

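The top view shows the wide black barrel at about (425,255) and the narrow one at (419,337). The bores are at (180,259) for the wide and (179,290) for the narrow, with the orange tab at (223,271). The two blue decoys are at (397,205) and (455,281). I'll enlarge crops next.

```bash
cat > h.py <<'E'
import numpy as np,cv2
from cell import arm,cams
from scipy.spatial.transform import Rotation as Ro
def ray(c,u,v,z):
    f=240/np.tan(np.radians(c["fovy"]/2)); R=np.array(c["R"]);t=np.array(c["t"])
    d=R.T@[(u-c["cx"])/f,(v-c["cy"])/f,1]; o=-R.T@t
    return o+d*(z-o[2])/d[2]
def pix(c,X):
    f=240/np.tan(np.radians(c["fovy"]/2)); p=c["R"]@np.array(X)+c["t"]; return p[:2]/p[2]*f+[c["cx"],c["cy"]]
def tool():
    s=arm.observe(); q=s["tool_rot"]; return s["ee_pos"],Ro.from_quat([q[1],q[2],q[3],q[0]]),s
E
python3 - <<'E'
from h import *
p=cv2.imread("pics/top0.png")
a=cv2.resize(p[230:320,145:305],None,fx=5,fy=5,interpolation=2)[:,:800]
b=cv2.resize(p[230:350,390:490],(500,600),interpolation=2)
cv2.imwrite("pics/c1.png",a);cv2.imwrite("pics/c2.png",b)
E
```

```text
(no output)
```

View pics/c1.png

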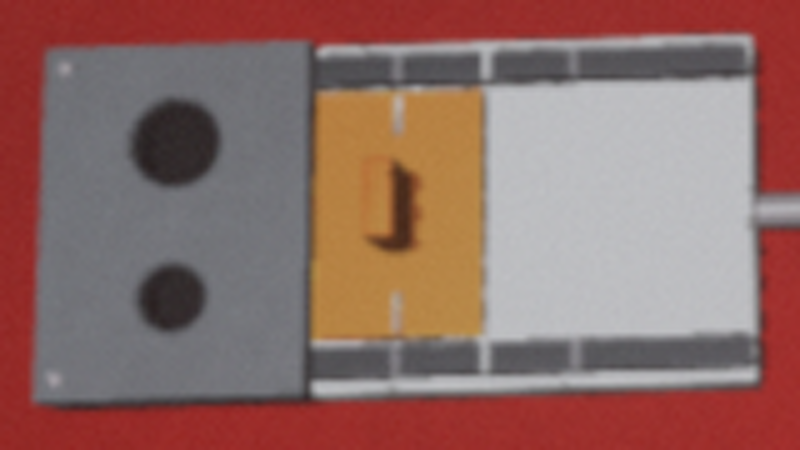

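View pics/c2.png

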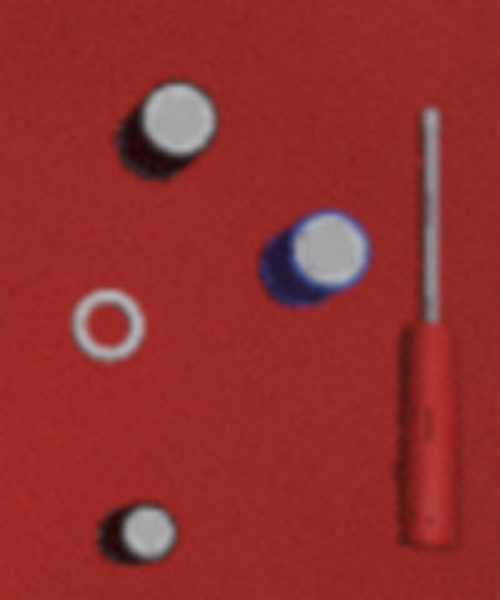

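In the crops, the wide bore is at c1 (176,142) and the narrow bore at (172,297), with the tab top at about (378,198). The wide barrel's top is at c2 (179,119) and the narrow's at (149,531).

```bash
python3 - <<'E'
from h import *
c=cams.calibration("top")
g=lambda x,y,ox,oy,z:ray(c,(x+.5)/5-.5+ox,(y+.5)/5-.5+oy,z)
A=g(176,142,145,230,.045);B=g(172,297,145,230,.045);T=g(378,198,145,230,.0905)
W=g(179,119,390,230,.065);N=g(149,531,390,230,.065)
print("A",A,"B",B,"T",T,"sep",np.linalg.norm(A-B),"yaw",np.degrees(np.arctan2(*(A-B)[1::-1])))
cr=[g(x,y,145,230,.045) for x,y in((47,47),(310,42),(308,400),(35,402))]
for k in range(4): e=cr[(k+1)%4]-cr[k];print(cr[k],np.linalg.norm(e),np.degrees(np.arctan2(e[1],e[0])))
M=(A+B)/2-T;print("mid-tab",np.linalg.norm(M[:2]),np.degrees(np.arctan2(M[1],M[0]))-90)
print("W",W,"N",N)
p,R,s=tool();print(R.as_matrix())
for P in(W,N):print("to",R.inv().apply(P-p), "reach",np.linalg.norm(P[:2]))
w=cams.calibration("wrist");print(w, R.inv().apply(-w["R"].T@w["t"]-p))
E
```

```text
A [0.55172507 0.2640595  0.045     ] B [0.48228097 0.25502926 0.045     ] T [0.52928107 0.16030027 0.0905    ] sep 0.07002876700040232 yaw 7.408950022308837
[0.58926946 0.32914399 0.045     ] 0.11939456702020328 -83.25216422325924
[0.60329831 0.21057648 0.045     ] 0.16175648011631238 -172.04403052480916
[0.44309878 0.18818743 0.045     ] 0.12057889366052169 96.07944927352682
[0.43032858 0.30808819 0.045     ] 0.16032950559009096 7.5463555285814605
mid-tab 0.10000071415560566 7.052547475233595
W [ 0.61250785 -0.28197137  0.065     ] N [ 0.43173453 -0.2798411   0.065     ]
[[-9.09861897e-01  4.14910255e-01 -8.98851922e-04]
 [ 4.14911199e-01  9.09860521e-01 -1.59040425e-03]
 [ 1.57954845e-04 -1.81999196e-03 -9.99998331e-01]]
to [-0.67435157 -0.65157848  0.22721486] reach 0.6742949846333313
to [-0.50898894 -0.72464493  0.22737396] reach 0.5144956254971307
{'fovy': 64.54842756412755, 'cx': 318.77127759680667, 'cy': 231.7941526312096, 'R': array([[ 0.41361414,  0.91044777, -0.00286298],
       [ 0.88245519, -0.4001194 ,  0.24734046],
       [ 0.22404503, -0.10482996, -0.96892441]]), 't': array([-0.64940798, -0.02954159,  0.38939223])} [ 0.06860417  0.00067043 -0.09159463]
```

Measurements agree with the given sizes: bore separation is 70.0 mm, tab to bores is 100.0 mm, and station yaw is about 7°. One tool heading (y axis at 97°) suits every grasp. I'll move above the wide barrel.

```bash
cat >> h.py <<'E'
def go(P,h,head=97.0):
    "shift and turn to bring the grasp axis over P, TCP at height h, tool straight down"
    p,R,s=tool(); y=np.radians(head); Y=np.array([np.cos(y),np.sin(y),0]);Z=np.array([0,0,-1.]);X=np.cross(Y,Z)
    T=Ro.from_matrix(np.c_[X,Y,Z]); d=R.inv().apply(np.array([P[0],P[1],h])-p)
    print("t",round(s["time_s"],2),"tcp",p.round(4),"shift mm",(d*1000).round(1),"turn",np.degrees((R.inv()*T).as_rotvec()).round(2),"q",s["joint_pos"].round(2),"F",s["wrist_force"].round(1),"op",round(s["opening"]*95,1))
W=(.6125,-.2820);N=(.4317,-.2798);A=(.5517,.2640);B=(.4823,.2550);TB=(.5293,.1603)
E
python3 -m jog '[{"dx":-0.674,"dy":-0.652,"dz":0.04,"az":-31.5},{"dx":-0.674,"dy":-0.652,"dz":0.04,"az":-31.5},{"dx":-0.674,"dy":-0.652,"dz":0.04,"az":-31.5},{"dx":-0.674,"dy":-0.652,"dz":0.04,"az":-31.5},{"dx":-0.674,"dy":-0.652,"dz":0.04,"az":-31.5},{"dx":-0.674,"dy":-0.652,"dz":0.04,"az":-31.5},{"dx":-0.674,"dy":-0.652,"dz":0.04,"az":-31.5},{"dx":-0.674,"dy":-0.652,"dz":0.04,"az":-31.5},{"dx":-0.674,"dy":-0.652,"dz":0.04,"az":-31.5},{"dx":-0.674,"dy":-0.652,"dz":0.04,"az":-31.5}]'
python3 -c "
from h import *
go(W,.25)"
```

```text
t 0.1 tcp [0.2695 0.591  0.2911] shift mm [-674.3 -651.9   42.2] turn [ -0.1   -0.04 -31.51] q [ 1.06  0.12  1.65  0.    1.37 -0.08] F [-1.   0.6 -0.8] op 94.8schema error: expected keys ax, ay, az, dx, dy, dz, claw
```

```bash

python3 -m jog '[{"ax":0,"ay":0,"dx":-0.674,"dy":-0.652,"dz":0.04,"az":-31.5,"claw":0.5},{"ax":0,"ay":0,"dx":-0.674,"dy":-0.652,"dz":0.04,"az":-31.5,"claw":0.5},{"ax":0,"ay":0,"dx":-0.674,"dy":-0.652,"dz":0.04,"az":-31.5,"claw":0.5},{"ax":0,"ay":0,"dx":-0.674,"dy":-0.652,"dz":0.04,"az":-31.5,"claw":0.5},{"ax":0,"ay":0,"dx":-0.674,"dy":-0.652,"dz":0.04,"az":-31.5,"claw":0.5},{"ax":0,"ay":0,"dx":-0.674,"dy":-0.652,"dz":0.04,"az":-31.5,"claw":0.5},{"ax":0,"ay":0,"dx":-0.674,"dy":-0.652,"dz":0.04,"az":-31.5,"claw":0.5},{"ax":0,"ay":0,"dx":-0.674,"dy":-0.652,"dz":0.04,"az":-31.5,"claw":0.5},{"ax":0,"ay":0,"dx":-0.674,"dy":-0.652,"dz":0.04,"az":-31.5,"claw":0.5},{"ax":0,"ay":0,"dx":-0.674,"dy":-0.652,"dz":0.04,"az":-31.5,"claw":0.5}]'
python3 -c "
from h import *
go(W,.25)"
```

```text
time_s: 1.35
ee_pos: [0.4977, 0.0093, 0.2654]
tool_rot: [0.0, -0.061, 0.998, 0.0]
wrist_force: [1.2, 0.1, -0.6]
opening: 0.75
gripper_force: 0.0
t 1.35 tcp [0.4977 0.0093 0.2654] shift mm [ -78.6 -303.1   15.3] turn [ 0.01  0.01 -0.02] q [-0.09 -0.2   2.01  0.    1.33 -1.78] F [ 1.2  0.1 -0.6] op 71.3
```

```bash

python3 -m jog '[{"ax":0,"ay":0,"az":0,"dx":-0.079,"dy":-0.303,"dz":0.015,"claw":0.5},{"ax":0,"ay":0,"az":0,"dx":-0.079,"dy":-0.303,"dz":0.015,"claw":0.5},{"ax":0,"ay":0,"az":0,"dx":-0.079,"dy":-0.303,"dz":0.015,"claw":0.5},{"ax":0,"ay":0,"az":0,"dx":-0.079,"dy":-0.303,"dz":0.015,"claw":0.5},{"ax":0,"ay":0,"az":0,"dx":-0.079,"dy":-0.303,"dz":0.015,"claw":0.5},{"ax":0,"ay":0,"az":0,"dx":-0.079,"dy":-0.303,"dz":0.015,"claw":0.5},{"ax":0,"ay":0,"az":0,"dx":-0.079,"dy":-0.303,"dz":0.015,"claw":0.5},{"ax":0,"ay":0,"az":0,"dx":-0.079,"dy":-0.303,"dz":0.015,"claw":0.5}]'
python3 - <<'E'
from h import *
go(W,.109)
c=cams.calibration("wrist");p,d=cams.grab_frame("wrist");p=p[:,:,::-1].copy()
cv2.imwrite("pics/w1.png",p);print(pix(c,(*W,.065)),pix(c,(*N,.065)))
E
```

```text
time_s: 2.35
ee_pos: [0.6125, -0.2784, 0.2508]
tool_rot: [-0.0, -0.062, 0.998, 0.0]
wrist_force: [0.6, -0.4, 0.1]
opening: 0.75
gripper_force: 0.0
t 2.35 tcp [ 0.6125 -0.2784  0.2508] shift mm [  0.5  -3.6 141.8] turn [ 0.02 -0.    0.07] q [-0.51  0.2   1.63  0.    1.31 -2.2 ] F [ 0.6 -0.4  0.1] op 71.3
[313.8558891  228.14068216] [351.79526745 -45.81595098]
```

View pics/w1.png

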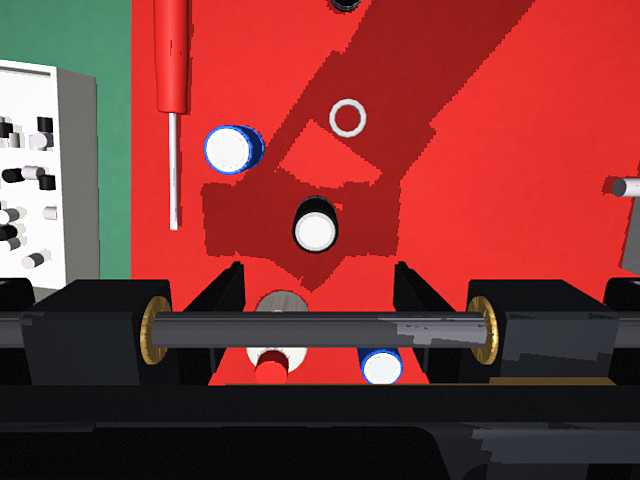

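The wrist view shows the wide barrel's lens at (315.5,231), within 3 px (about 2 mm) of the prediction, and the fingers are clear of its neighbours. I'll descend and grip.

```bash

python3 -m jog '[{"ax":0,"ay":0,"az":0,"dx":0,"dy":-0.003,"dz":0.03,"claw":0.5},{"ax":0,"ay":0,"az":0,"dx":-0.001,"dy":-0.003,"dz":0.07,"claw":0.5},{"ax":0,"ay":0,"az":0,"dx":-0.001,"dy":-0.003,"dz":0.11,"claw":0.5},{"ax":0,"ay":0,"az":0,"dx":-0.001,"dy":-0.003,"dz":0.142,"claw":0.5},{"ax":0,"ay":0,"az":0,"dx":-0.001,"dy":-0.003,"dz":0.142,"claw":0.5},{"ax":0,"ay":0,"az":0,"dx":-0.001,"dy":-0.003,"dz":0.142,"claw":-0.4},{"ax":0,"ay":0,"az":0,"dx":-0.001,"dy":-0.003,"dz":0.142,"claw":-0.4},{"ax":0,"ay":0,"az":0,"dx":-0.001,"dy":-0.003,"dz":0.142,"claw":-0.4},{"ax":0,"ay":0,"az":0,"dx":-0.001,"dy":-0.003,"dz":0.142,"claw":-0.4},{"ax":0,"ay":0,"az":0,"dx":-0.001,"dy":-0.003,"dz":0.142,"claw":-0.4}]' 25
python3 -c "
from h import *
go(W,.109)"
```

```text
time_s: 3.65
ee_pos: [0.6145, -0.2827, 0.1095]
tool_rot: [0.0, -0.061, 0.998, -0.0]
wrist_force: [-0.6, 2.0, 2.9]
opening: 0.375
gripper_force: 24.9
t 3.65 tcp [ 0.6145 -0.2827  0.1095] shift mm [1.9 0.9 0.5] turn [-0.01  0.05 -0.02] q [-0.51  0.34  1.72  0.    1.08 -2.2 ] F [-0.6  2.   2.9] op 35.7
```

The gripper reads 35.7 mm, which matches the wide barrel. I'll lift it and carry it over the wide bore.

```bash

python3 -m jog '[{"ax":0,"ay":0,"az":0,"dx":0,"dy":0,"dz":-0.05,"claw":-0.4},{"ax":0,"ay":0,"az":0,"dx":0,"dy":0,"dz":-0.1,"claw":-0.4},{"ax":0,"ay":0,"az":0,"dx":0,"dy":0.04,"dz":-0.14,"claw":-0.4},{"ax":0,"ay":0,"az":0,"dx":0,"dy":0.1,"dz":-0.15,"claw":-0.4},{"ax":0,"ay":0,"az":0,"dx":0,"dy":0.16,"dz":-0.15,"claw":-0.4},{"ax":0,"ay":0,"az":0,"dx":0,"dy":0.22,"dz":-0.15,"claw":-0.4},{"ax":0,"ay":0,"az":0,"dx":0,"dy":0.28,"dz":-0.15,"claw":-0.4},{"ax":0,"ay":0,"az":0,"dx":0,"dy":0.34,"dz":-0.15,"claw":-0.4},{"ax":0,"ay":0,"az":0,"dx":0,"dy":0.4,"dz":-0.15,"claw":-0.4},{"ax":0,"ay":0,"az":0,"dx":-0.002,"dy":0.46,"dz":-0.15,"claw":-0.4}]'
python3 -c "
from h import *
go(A,.20)"
```

```text
time_s: 4.9
ee_pos: [0.5593, 0.1758, 0.2581]
tool_rot: [-0.0, -0.061, 0.998, -0.0]
wrist_force: [1.1, -0.6, -1.5]
opening: 0.375
gripper_force: 24.9
t 4.9 tcp [0.5593 0.1758 0.2581] shift mm [-3.2 88.5 58. ] turn [-0.03 -0.03 -0.02] q [ 0.21  0.01  1.83 -0.    1.3  -1.48] F [ 1.1 -0.6 -1.5] op 35.7
```

```bash

python3 -m jog '[{"ax":0,"ay":0,"az":0,"dx":-0.003,"dy":0.05,"dz":0,"claw":-0.4},{"ax":0,"ay":0,"az":0,"dx":-0.003,"dy":0.088,"dz":0.01,"claw":-0.4},{"ax":0,"ay":0,"az":0,"dx":-0.003,"dy":0.088,"dz":0.058,"claw":-0.4},{"ax":0,"ay":0,"az":0,"dx":-0.003,"dy":0.088,"dz":0.058,"claw":-0.4},{"ax":0,"ay":0,"az":0,"dx":-0.003,"dy":0.088,"dz":0.058,"claw":-0.4}]'
python3 - <<'E'
from h import *
go(A,.20)
c=cams.calibration("wrist");p,d=cams.grab_frame("wrist");p=p[:,:,::-1].copy()
cv2.imwrite("pics/w2.png",p)
P,R,s=tool()
print("barrel top expected",pix(c,P+R.apply([0,0,.044])),"bottom",pix(c,P+R.apply([0,0,.109])),"bores",pix(c,(*A,.045)),pix(c,(*B,.045)))
E
```

```text
time_s: 5.52
ee_pos: [0.5528, 0.2615, 0.2014]
tool_rot: [0.0, -0.061, 0.998, -0.0]
wrist_force: [0.4, -0.3, -0.7]
opening: 0.38
gripper_force: 24.9
t 5.53 tcp [0.5528 0.2615 0.2014] shift mm [0.8 2.6 1.4] turn [-0.    0.02 -0.05] q [ 0.35  0.11  1.82 -0.    1.21 -1.34] F [ 0.4 -0.3 -0.7] op 36.1
barrel top expected [318.25843252 318.70463205] bottom [318.60160399 263.91715783] bores [322.43618591 237.98381709] [322.01390037 130.91432407]
```

View pics/w2.png

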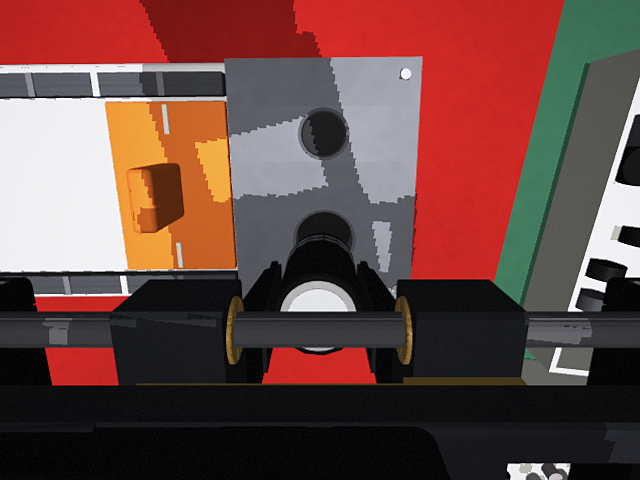

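The wrist view shows the narrow bore at about (324,133), where (322,131) was predicted. The barrel is just in front of the wide bore's rim, which is near (325,238). I'll enlarge this for a finer reading.

```bash
python3 - <<'E'
import cv2,numpy as np
p=cv2.imread("pics/w2.png")
a=cv2.resize(p[100:250,280:370],None,fx=4,fy=4,interpolation=2);b=cv2.resize(p[220:370,270:370],None,fx=4,fy=4,interpolation=2)
im=np.hstack([a,b]);im=(255*(im/255.)**.5).astype("uint8");print(im.shape);cv2.imwrite("pics/c3.png",im)
E
```

```text
(600, 760, 3)
```

View pics/c3.png

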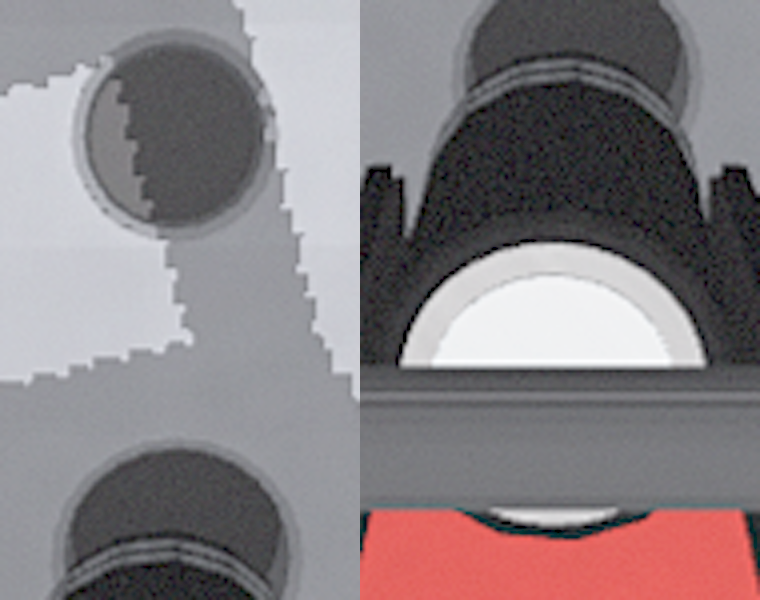

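```bash
python3 - <<'E'
from h import *
P,R,s=tool();c=cams.calibration("wrist")
n=ray(c,323.2,133.1,.045);print("narrow",n,"vs",B)
a=np.linspace(0,2*np.pi,361)
def circ(o,r,z=None):
    q=np.array([pix(c,o+R.apply([r*np.cos(t),r*np.sin(t),0])) for t in a]);return q.min(0),q.max(0)
for br in(.0205,.021,.0215): print("wide rim",br,circ(np.array([*A,.045]),br))
print("narrow rim",circ(np.array([*B,.045]),.0155),circ(np.array([*B,.045]),.016))
for dx in(-.002,0,.002): print(dx,"bot",circ(P+R.apply([dx,0,.109]),.018),"top",circ(P+R.apply([dx,0,.044]),.018),circ(P+R.apply([dx,0,.044]),.0165))
E
```

```text
narrow [0.48444766 0.25615107 0.045     ] vs (0.4823, 0.255)
wide rim 0.0205 (array([292.05914503, 206.42733404]), array([352.50124092, 264.83596292]))
wide rim 0.021 (array([291.32191738, 205.68614507]), array([353.23872832, 265.52051364]))
wide rim 0.0215 (array([290.5846794 , 204.94423139]), array([353.97623004, 266.20442205]))
narrow rim (array([297.31550876, 103.60336655]), array([346.32832253, 154.36599704])) (array([296.52487143, 102.75768218]), array([347.1191973 , 155.15868776]))
-0.002 bot (array([286.15904419, 233.96430971]), array([350.77827447, 295.19343492])) top (array([272.16480208, 277.16878151]), array([364.16312853, 361.06310077])) (array([276.00097943, 280.87016195]), array([360.32544477, 357.76231799]))
0 bot (array([286.08783002, 230.40837745]), array([350.85815733, 291.92419806])) top (array([272.01661976, 272.20395636]), array([364.32165191, 356.65849947])) (array([275.86559598, 275.93076302]), array([360.47115922, 353.33631061]))
0.002 bot (array([286.01628206, 226.83542406]), array([350.93841466, 288.6399587 ])) top (array([271.86744621, 267.20492304]), array([364.48123589, 352.22532204])) (array([275.72930698, 270.95741882]), array([360.61784848, 348.88151818]))
```

Comparing barrel and bore in the same picture gives a target TCP of about (0.5517, 0.265), which agrees with the top camera to within 1 mm. I'll go there, descend to just above the mouth, and check.

```bash

python3 -m jog '[{"ax":0,"ay":0,"az":0,"dx":0.0005,"dy":0.002,"dz":0.03,"claw":-0.4},{"ax":0,"ay":0,"az":0,"dx":0.0005,"dy":0.002,"dz":0.042,"claw":-0.4},{"ax":0,"ay":0,"az":0,"dx":0.0005,"dy":0.002,"dz":0.042,"claw":-0.4},{"ax":0,"ay":0,"az":0,"dx":0.0005,"dy":0.002,"dz":0.042,"claw":-0.4}]'
python3 -c "
from h import *
go((.5517,.2650),.130)"
```

```text
time_s: 6.08
ee_pos: [0.5525, 0.2639, 0.1602]
tool_rot: [0.001, -0.061, 0.998, 0.0]
wrist_force: [0.4, 0.3, -1.3]
opening: 0.378
gripper_force: 24.9
t 6.08 tcp [0.5525 0.2639 0.1602] shift mm [ 0.7  1.2 30.2] turn [ 0.03  0.12 -0.03] q [ 0.36  0.16  1.85 -0.    1.14 -1.33] F [ 0.4  0.3 -1.3] op 35.9
```

Now a slow descent to the floor. The mouth is at TCP 0.154 and the floor at 0.130.

```bash

python3 -m jog '[{"ax":0,"ay":0,"az":0,"dx":0.0006,"dy":0.001,"dz":0.003,"claw":-0.4},{"ax":0,"ay":0,"az":0,"dx":0.0006,"dy":0.001,"dz":0.007,"claw":-0.4},{"ax":0,"ay":0,"az":0,"dx":0.0006,"dy":0.001,"dz":0.01,"claw":-0.4},{"ax":0,"ay":0,"az":0,"dx":0.0006,"dy":0.001,"dz":0.012,"claw":-0.4},{"ax":0,"ay":0,"az":0,"dx":0.0006,"dy":0.001,"dz":0.012,"claw":-0.4}]'
python3 -c "
from h import *
go((.5517,.2650),.130)"
```

```text
time_s: 6.7
ee_pos: [0.5511, 0.2647, 0.1465]
tool_rot: [0.0, -0.061, 0.998, -0.0]
wrist_force: [1.7, -0.5, -2.4]
opening: 0.375
gripper_force: 24.9
t 6.7 tcp [0.5511 0.2647 0.1465] shift mm [-0.6  0.3 16.5] turn [-0.01  0.01 -0.01] q [ 0.36  0.17  1.86 -0.    1.11 -1.33] F [ 1.7 -0.5 -2.4] op 35.6
```

It's 7 mm below the mouth with no contact force, so I'll continue down.

```bash

python3 -m jog '[{"ax":0,"ay":0,"az":0,"dx":0,"dy":0,"dz":0.004,"claw":-0.4},{"ax":0,"ay":0,"az":0,"dx":0,"dy":0,"dz":0.008,"claw":-0.4},{"ax":0,"ay":0,"az":0,"dx":0,"dy":0,"dz":0.012,"claw":-0.4},{"ax":0,"ay":0,"az":0,"dx":0,"dy":0,"dz":0.015,"claw":-0.4},{"ax":0,"ay":0,"az":0,"dx":0,"dy":0,"dz":0.0165,"claw":-0.4},{"ax":0,"ay":0,"az":0,"dx":0,"dy":0,"dz":0.0165,"claw":-0.4}]'
python3 -c "
from h import *
go((.5517,.2650),.130)"
```

```text
time_s: 7.45
ee_pos: [0.5512, 0.2647, 0.1305]
tool_rot: [0.0, -0.061, 0.998, -0.0]
wrist_force: [1.2, -1.8, 0.9]
opening: 0.378
gripper_force: 24.9
t 7.45 tcp [0.5512 0.2647 0.1305] shift mm [-0.5  0.2  0.5] turn [-0.01  0.03 -0.01] q [ 0.36  0.19  1.86 -0.    1.09 -1.33] F [ 1.2 -1.8  0.9] op 35.9
```

```bash

python3 -m jog '[{"ax":0,"ay":0,"az":0,"dx":0,"dy":0,"dz":0.0165,"claw":0.2},{"ax":0,"ay":0,"az":0,"dx":0,"dy":0,"dz":0.0165,"claw":0.2},{"ax":0,"ay":0,"az":0,"dx":0,"dy":0,"dz":0.0165,"claw":0.2},{"ax":0,"ay":0,"az":0,"dx":0,"dy":0,"dz":-0.02,"claw":0.2},{"ax":0,"ay":0,"az":0,"dx":0,"dy":0,"dz":-0.06,"claw":0.2},{"ax":0,"ay":0,"az":0,"dx":0,"dy":0,"dz":-0.1,"claw":0.2},{"ax":0,"ay":0,"az":0,"dx":0.02,"dy":-0.05,"dz":-0.11,"claw":0.2},{"ax":0,"ay":0,"az":0,"dx":0.04,"dy":-0.11,"dz":-0.11,"claw":0.2}]'
python3 -c "
from h import *
go(N,.25)"
```

```text
time_s: 8.45
ee_pos: [0.5245, 0.1512, 0.2408]
tool_rot: [0.001, -0.062, 0.998, 0.0]
wrist_force: [0.9, -0.8, -0.5]
opening: 0.597
gripper_force: 0.0
t 8.45 tcp [0.5245 0.1512 0.2408] shift mm [ 145.6 -416.2   -9.7] turn [0.04 0.07 0.14] q [ 0.18 -0.07  1.94  0.    1.27 -1.51] F [ 0.9 -0.8 -0.5] op 56.7
```

```bash

python3 -m jog '[{"ax":0,"ay":0,"az":0,"dx":0.145,"dy":-0.415,"dz":-0.01,"claw":0.3},{"ax":0,"ay":0,"az":0,"dx":0.145,"dy":-0.415,"dz":-0.01,"claw":0.3},{"ax":0,"ay":0,"az":0,"dx":0.145,"dy":-0.415,"dz":-0.01,"claw":0.3},{"ax":0,"ay":0,"az":0,"dx":0.145,"dy":-0.415,"dz":-0.01,"claw":0.3},{"ax":0,"ay":0,"az":0,"dx":0.145,"dy":-0.415,"dz":-0.01,"claw":0.3},{"ax":0,"ay":0,"az":0,"dx":0.145,"dy":-0.415,"dz":-0.01,"claw":0.3},{"ax":0,"ay":0,"az":0,"dx":0.145,"dy":-0.415,"dz":-0.01,"claw":0.3},{"ax":0,"ay":0,"az":0,"dx":0.145,"dy":-0.415,"dz":-0.01,"claw":0.3},{"ax":0,"ay":0,"az":0,"dx":0.145,"dy":-0.415,"dz":-0.01,"claw":0.3},{"ax":0,"ay":0,"az":0,"dx":0.145,"dy":-0.415,"dz":-0.01,"claw":0.3}]'
python3 - <<'E'
from h import *
go(N,.109)
c=cams.calibration("wrist");p,d=cams.grab_frame("wrist");p=p[:,:,::-1].copy()
u,v=pix(c,(*N,.065));print(u,v);
x,y=int(u)-60,int(v)-60
g=cv2.cvtColor(p,6)[y:y+120,x:x+120]
n,l,st,ce=cv2.connectedComponentsWithStats((g>180).astype("uint8"))
for k in range(1,n):
    if st[k][4]>200: print("lens",st[k],ce[k]+[x,y],ray(c,*(ce[k]+[x,y]),.065))
ct=cams.calibration("top");pt,dt=cams.grab_frame("top");cv2.imwrite("pics/top2.png",pt[:,:,::-1])
f=240/np.tan(np.radians(ct["fovy"]/2))
u,v=pix(ct,(*A,.086));z=np.median(dt[int(v)-2:int(v)+3,int(u)-2:int(u)+3]);X=ct["R"].T@(np.array([(u-ct["cx"])/f*z,(v-ct["cy"])/f*z,z])-ct["t"]);print("wide barrel top at",X)
E
```

```text
time_s: 9.7
ee_pos: [0.4316, -0.2767, 0.2495]
tool_rot: [-0.0, -0.062, 0.998, 0.001]
wrist_force: [-0.8, -0.7, 0.6]
opening: 0.648
gripper_force: 0.0
t 9.7 tcp [ 0.4316 -0.2767  0.2495] shift mm [  0.2  -3.3 140.5] turn [ 0.07 -0.03  0.09] q [-0.67 -0.15  2.    0.    1.3  -2.37] F [-0.8 -0.7  0.6] op 61.6
314.2281003889276 228.87689300478883
lens [ 48  51  26  25 525] [314.84952381 231.22095238] [ 0.43343789 -0.27911713  0.065     ]
wide barrel top at [0.55134166 0.26330042 0.08832768]
```

The wide barrel's top reads 0.088 against 0.086 expected, so it is seated within calibration error. The narrow barrel is where I measured it, so I'll grip it next.

```bash

python3 -m jog '[{"ax":0,"ay":0,"az":0,"dx":-0.001,"dy":-0.002,"dz":0.03,"claw":0.3},{"ax":0,"ay":0,"az":0,"dx":-0.001,"dy":-0.002,"dz":0.07,"claw":0.3},{"ax":0,"ay":0,"az":0,"dx":-0.001,"dy":-0.002,"dz":0.11,"claw":0.3},{"ax":0,"ay":0,"az":0,"dx":-0.001,"dy":-0.002,"dz":0.14,"claw":0.3},{"ax":0,"ay":0,"az":0,"dx":-0.001,"dy":-0.002,"dz":0.14,"claw":0.3},{"ax":0,"ay":0,"az":0,"dx":-0.001,"dy":-0.002,"dz":0.14,"claw":-0.6},{"ax":0,"ay":0,"az":0,"dx":-0.001,"dy":-0.002,"dz":0.14,"claw":-0.6},{"ax":0,"ay":0,"az":0,"dx":-0.001,"dy":-0.002,"dz":0.14,"claw":-0.6},{"ax":0,"ay":0,"az":0,"dx":-0.001,"dy":-0.002,"dz":0.14,"claw":-0.6},{"ax":0,"ay":0,"az":0,"dx":-0.001,"dy":-0.002,"dz":0.14,"claw":-0.6}]' 25
python3 -c "
from h import *
go(N,.109);go(B,.26)"
```

```text
time_s: 11.05
ee_pos: [0.4329, -0.2802, 0.1108]
tool_rot: [0.0, -0.061, 0.998, -0.0]
wrist_force: [0.3, 0.6, 2.9]
opening: 0.265
gripper_force: 25.0
t 11.05 tcp [ 0.4329 -0.2802  0.1108] shift mm [1.1 0.6 1.8] turn [-0.03  0.04 -0.02] q [-0.68  0.02  2.09  0.    1.03 -2.37] F [0.3 0.6 2.9] op 25.2
t 11.05 tcp [ 0.4329 -0.2802  0.1108] shift mm [-114.2  525.2 -149.4] turn [-0.03  0.04 -0.02] q [-0.68  0.02  2.09  0.    1.03 -2.37] F [0.3 0.6 2.9] op 25.2
```

```bash

python3 -m jog '[{"ax":0,"ay":0,"az":0,"dx":0,"dy":0,"dz":-0.05,"claw":-0.6},{"ax":0,"ay":0,"az":0,"dx":0,"dy":0,"dz":-0.1,"claw":-0.6},{"ax":0,"ay":0,"az":0,"dx":-0.01,"dy":0.04,"dz":-0.14,"claw":-0.6},{"ax":0,"ay":0,"az":0,"dx":-0.02,"dy":0.09,"dz":-0.15,"claw":-0.6},{"ax":0,"ay":0,"az":0,"dx":-0.035,"dy":0.15,"dz":-0.15,"claw":-0.6},{"ax":0,"ay":0,"az":0,"dx":-0.05,"dy":0.21,"dz":-0.15,"claw":-0.6},{"ax":0,"ay":0,"az":0,"dx":-0.065,"dy":0.27,"dz":-0.15,"claw":-0.6},{"ax":0,"ay":0,"az":0,"dx":-0.08,"dy":0.33,"dz":-0.15,"claw":-0.6},{"ax":0,"ay":0,"az":0,"dx":-0.09,"dy":0.385,"dz":-0.15,"claw":-0.6},{"ax":0,"ay":0,"az":0,"dx":-0.1,"dy":0.44,"dz":-0.15,"claw":-0.6}]'
python3 -c "
from h import *
go(B,.20)"
```

```text
time_s: 12.3
ee_pos: [0.478, 0.1708, 0.26]
tool_rot: [-0.0, -0.061, 0.998, -0.0]
wrist_force: [0.9, -0.7, -0.9]
opening: 0.267
gripper_force: 25.0
t 12.3 tcp [0.478  0.1708 0.26  ] shift mm [-14.6  83.1  59.9] turn [-0.01 -0.    0.01] q [ 0.24 -0.17  2.   -0.    1.32 -1.46] F [ 0.9 -0.7 -0.9] op 25.4
```

```bash

python3 -m jog '[{"ax":0,"ay":0,"az":0,"dx":-0.014,"dy":0.05,"dz":0,"claw":-0.6},{"ax":0,"ay":0,"az":0,"dx":-0.014,"dy":0.084,"dz":0.01,"claw":-0.6},{"ax":0,"ay":0,"az":0,"dx":-0.014,"dy":0.084,"dz":0.055,"claw":-0.6},{"ax":0,"ay":0,"az":0,"dx":-0.014,"dy":0.084,"dz":0.07,"claw":-0.6},{"ax":0,"ay":0,"az":0,"dx":-0.014,"dy":0.084,"dz":0.07,"claw":-0.6},{"ax":0,"ay":0,"az":0,"dx":-0.014,"dy":0.084,"dz":0.07,"claw":-0.6}]'
python3 - <<'E'
from h import *
go((.482,.2555),.20)
P,R,s=tool();c=cams.calibration("wrist");p,d=cams.grab_frame("wrist");p=p[:,:,::-1].copy()
cv2.imwrite("pics/w3.png",p)
a=np.linspace(0,2*np.pi,361)
def circ(o,r):
    q=np.array([pix(c,o+R.apply([r*np.cos(t),r*np.sin(t),0])) for t in a]);return q.min(0).round(1),q.max(0).round(1)
print("rim",circ(np.array([.482,.2555,.045]),.0155));print("bot",circ(P+R.apply([0,0,.1105]),.013),"top",circ(P+R.apply([0,0,.0455]),.013))
b=cv2.resize(p[200:350,250:390],None,fx=4,fy=4,interpolation=2);cv2.imwrite("pics/c4.png",(255*(b/255.)**.5).astype("uint8"))
E
```

```text
time_s: 13.05
ee_pos: [0.483, 0.2538, 0.1918]
tool_rot: [0.001, -0.061, 0.998, 0.0]
wrist_force: [0.1, -0.0, -0.4]
opening: 0.274
gripper_force: 25.0
t 13.05 tcp [0.483  0.2538 0.1918] shift mm [ 0.7  1.8 -8.2] turn [ 0.04  0.14 -0.06] q [ 0.39 -0.02  1.98 -0.    1.18 -1.31] F [ 0.1 -0.  -0.4] op 26.0
rim (array([297.4, 218.2]), array([345., 264.]))
bot (array([295.3, 238.5]), array([341.7, 282.7])) top (array([285.2, 283.1]), array([351.2, 343.5]))
```

View pics/c4.png

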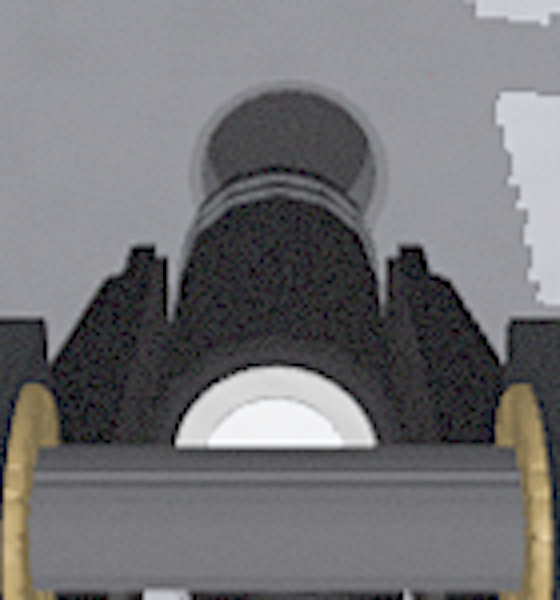

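The crop shows the narrow bore's rim centred at about u = 321.6, with the barrel slightly too far toward the bottom of the picture. The corrected TCP target is (0.481, 0.2557), which agrees with the value derived from the first insertion.

```bash

python3 -m jog '[{"ax":0,"ay":0,"az":0,"dx":0.0015,"dy":0.001,"dz":0.02,"claw":-0.6},{"ax":0,"ay":0,"az":0,"dx":0.0015,"dy":0.001,"dz":0.03,"claw":-0.6},{"ax":0,"ay":0,"az":0,"dx":0.0015,"dy":0.001,"dz":0.03,"claw":-0.6},{"ax":0,"ay":0,"az":0,"dx":0.0015,"dy":0.001,"dz":0.03,"claw":-0.6}]'
python3 -c "
from h import *
go((.481,.2557),.1315)"
```

```text
time_s: 13.6
ee_pos: [0.4804, 0.2548, 0.1601]
tool_rot: [-0.0, -0.061, 0.998, -0.0]
wrist_force: [-1.1, -0.0, -0.5]
opening: 0.27
gripper_force: 25.0
t 13.6 tcp [0.4804 0.2548 0.1601] shift mm [-0.7  0.8 28.6] turn [-0.   -0.01 -0.01] q [ 0.39  0.01  2.    0.    1.13 -1.3 ] F [-1.1 -0.  -0.5] op 25.7
```

```bash

python3 -m jog '[{"ax":0,"ay":0,"az":0,"dx":-0.0005,"dy":0.0007,"dz":0.003,"claw":-0.6},{"ax":0,"ay":0,"az":0,"dx":-0.0005,"dy":0.0007,"dz":0.006,"claw":-0.6},{"ax":0,"ay":0,"az":0,"dx":-0.0005,"dy":0.0007,"dz":0.009,"claw":-0.6},{"ax":0,"ay":0,"az":0,"dx":-0.0005,"dy":0.0007,"dz":0.011,"claw":-0.6},{"ax":0,"ay":0,"az":0,"dx":-0.0005,"dy":0.0007,"dz":0.012,"claw":-0.6},{"ax":0,"ay":0,"az":0,"dx":-0.0005,"dy":0.0007,"dz":0.012,"claw":-0.6}]'
python3 -c "
from h import *
go((.481,.2557),.1315)"
```

```text
time_s: 14.35
ee_pos: [0.4812, 0.2556, 0.1484]
tool_rot: [0.001, -0.061, 0.998, 0.0]
wrist_force: [2.7, 0.5, -0.8]
opening: 0.265
gripper_force: 25.0
t 14.35 tcp [0.4812 0.2556 0.1484] shift mm [ 0.2  0.1 16.9] turn [ 0.01  0.07 -0.01] q [ 0.39  0.03  2.01 -0.    1.11 -1.3 ] F [ 2.7  0.5 -0.8] op 25.2
```

```bash

python3 -m jog '[{"ax":0,"ay":0,"az":0,"dx":-0.0003,"dy":0,"dz":0.004,"claw":-0.6},{"ax":0,"ay":0,"az":0,"dx":-0.0003,"dy":0,"dz":0.008,"claw":-0.6},{"ax":0,"ay":0,"az":0,"dx":-0.0003,"dy":0,"dz":0.012,"claw":-0.6},{"ax":0,"ay":0,"az":0,"dx":-0.0003,"dy":0,"dz":0.015,"claw":-0.6},{"ax":0,"ay":0,"az":0,"dx":-0.0003,"dy":0,"dz":0.017,"claw":-0.6},{"ax":0,"ay":0,"az":0,"dx":-0.0003,"dy":0,"dz":0.017,"claw":-0.6}]'
python3 -c "
from h import *
go((.481,.2557),.1315)"
```

```text
time_s: 15.1
ee_pos: [0.4814, 0.2557, 0.1318]
tool_rot: [0.0, -0.061, 0.998, 0.0]
wrist_force: [0.8, 0.6, 3.8]
opening: 0.27
gripper_force: 25.0
t 15.1 tcp [0.4814 0.2557 0.1318] shift mm [0.4 0.1 0.3] turn [ 0.    0.03 -0.01] q [ 0.39  0.05  2.02 -0.    1.08 -1.3 ] F [0.8 0.6 3.8] op 25.7
```

Light contact with the bore floor. I'll release, rise and move over the tab.

```bash

python3 -m jog '[{"ax":0,"ay":0,"az":0,"dx":0,"dy":0,"dz":0.017,"claw":0.1},{"ax":0,"ay":0,"az":0,"dx":0,"dy":0,"dz":0.017,"claw":0.1},{"ax":0,"ay":0,"az":0,"dx":0,"dy":0,"dz":0.017,"claw":0.1},{"ax":0,"ay":0,"az":0,"dx":0,"dy":0,"dz":-0.03,"claw":0.1},{"ax":0,"ay":0,"az":0,"dx":0,"dy":0,"dz":-0.07,"claw":0.1},{"ax":0,"ay":0,"az":0,"dx":-0.018,"dy":-0.05,"dz":-0.09,"claw":0.1},{"ax":0,"ay":0,"az":0,"dx":-0.036,"dy":-0.1,"dz":-0.09,"claw":0.1},{"ax":0,"ay":0,"az":0,"dx":-0.036,"dy":-0.1,"dz":-0.09,"claw":0.1},{"ax":0,"ay":0,"az":0,"dx":-0.036,"dy":-0.1,"dz":-0.09,"claw":0.1}]'
python3 - <<'E'
from h import *
go((.529,.1606),.135)
P,R,s=tool();c=cams.calibration("wrist");p,d=cams.grab_frame("wrist");cv2.imwrite("pics/w4.png",p[:,:,::-1])
E
```

```text
time_s: 16.23
ee_pos: [0.5279, 0.1607, 0.2196]
tool_rot: [-0.002, -0.061, 0.998, 0.0]
wrist_force: [-0.9, 0.7, 0.7]
opening: 0.555
gripper_force: 0.0
t 16.23 tcp [0.5279 0.1607 0.2196] shift mm [-1.4 -0.3 84.6] turn [ 0.03 -0.2  -0.04] q [ 0.2  -0.03  1.94  0.    1.24 -1.49] F [-0.9  0.7  0.7] op 52.7
```

View pics/w4.png

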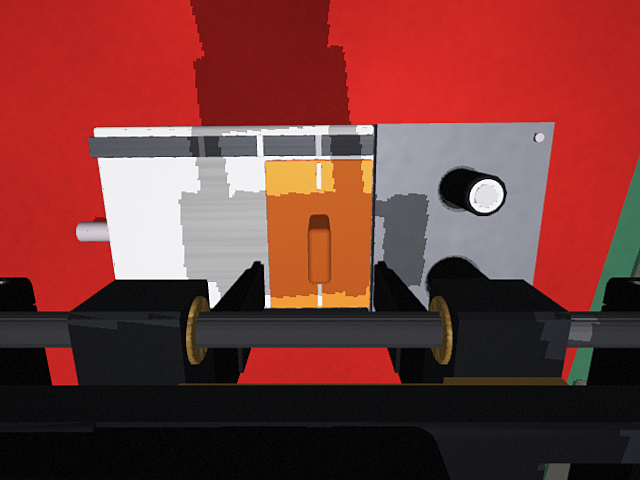

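Both barrels stand in their bores. The tab is centred at u ≈ 319, with the half-travel line at u ≈ 260. I'll descend and grip the tab.

```bash

python3 -m jog '[{"ax":0,"ay":0,"az":0,"dx":-0.001,"dy":0,"dz":0.03,"claw":0.1},{"ax":0,"ay":0,"az":0,"dx":-0.001,"dy":0,"dz":0.06,"claw":0.1},{"ax":0,"ay":0,"az":0,"dx":-0.001,"dy":0,"dz":0.084,"claw":0.1},{"ax":0,"ay":0,"az":0,"dx":-0.001,"dy":0,"dz":0.084,"claw":0.1},{"ax":0,"ay":0,"az":0,"dx":-0.001,"dy":0,"dz":0.084,"claw":-0.9},{"ax":0,"ay":0,"az":0,"dx":-0.001,"dy":0,"dz":0.084,"claw":-0.9},{"ax":0,"ay":0,"az":0,"dx":-0.001,"dy":0,"dz":0.084,"claw":-0.9},{"ax":0,"ay":0,"az":0,"dx":-0.001,"dy":0,"dz":0.084,"claw":-0.9},{"ax":0,"ay":0,"az":0,"dx":-0.001,"dy":0,"dz":0.084,"claw":-0.9},{"ax":0,"ay":0,"az":0,"dx":-0.001,"dy":0,"dz":0.084,"claw":-0.9}]' 40
python3 -c "
from h import *
go((.529,.1606),.135)"
```

```text
time_s: 17.52
ee_pos: [0.5302, 0.1611, 0.1377]
tool_rot: [0.0, -0.061, 0.998, 0.0]
wrist_force: [-0.2, 2.4, 2.9]
opening: 0.143
gripper_force: 40.0
t 17.52 tcp [0.5302 0.1611 0.1377] shift mm [ 1.2 -0.4  2.7] turn [0.03 0.04 0.02] q [ 0.2   0.06  1.99  0.    1.09 -1.5 ] F [-0.2  2.4  2.9] op 13.6
```

```bash

python3 -m jog '[{"ax":0,"ay":0,"az":0,"dx":0,"dy":-0.006,"dz":0,"claw":-0.9},{"ax":0,"ay":0,"az":0,"dx":0,"dy":-0.013,"dz":0,"claw":-0.9},{"ax":0,"ay":0,"az":0,"dx":0,"dy":-0.02,"dz":0,"claw":-0.9},{"ax":0,"ay":0,"az":0,"dx":0,"dy":-0.027,"dz":0,"claw":-0.9},{"ax":0,"ay":0,"az":0,"dx":0,"dy":-0.034,"dz":0,"claw":-0.9},{"ax":0,"ay":0,"az":0,"dx":0,"dy":-0.04,"dz":0,"claw":-0.9},{"ax":0,"ay":0,"az":0,"dx":0,"dy":-0.04,"dz":0,"claw":-0.9},{"ax":0,"ay":0,"az":0,"dx":0,"dy":-0.04,"dz":0,"claw":-0.9},{"ax":0,"ay":0,"az":0,"dx":0,"dy":-0.04,"dz":0,"claw":-0.9}]'
python3 - <<'E'
from h import *
P,R,s=tool();d=R.inv().apply(P-np.array([.5302,.1611,.1377]));print(d,s["wrist_force"],s["opening"]*95)
p,_=cams.grab_frame("wrist");p=p[:,:,::-1].copy()
cv2.imwrite("pics/c5.png",np.hstack([cv2.resize(p[60:260,200:400],(600,600),interpolation=2),cv2.resize(p[:,:],(200,150)).repeat(4,0)[:600]]))
E
```

```text
time_s: 18.65
ee_pos: [0.5352, 0.1217, 0.1376]
tool_rot: [0.001, -0.061, 0.998, 0.001]
wrist_force: [0.8, 8.9, 3.1]
opening: 0.141
gripper_force: 40.0
[-2.33282023e-04 -3.97295126e-02 -2.75366476e-05] [0.75122432 8.926516   3.06460937] 13.421345185725132
```

View pics/c5.png

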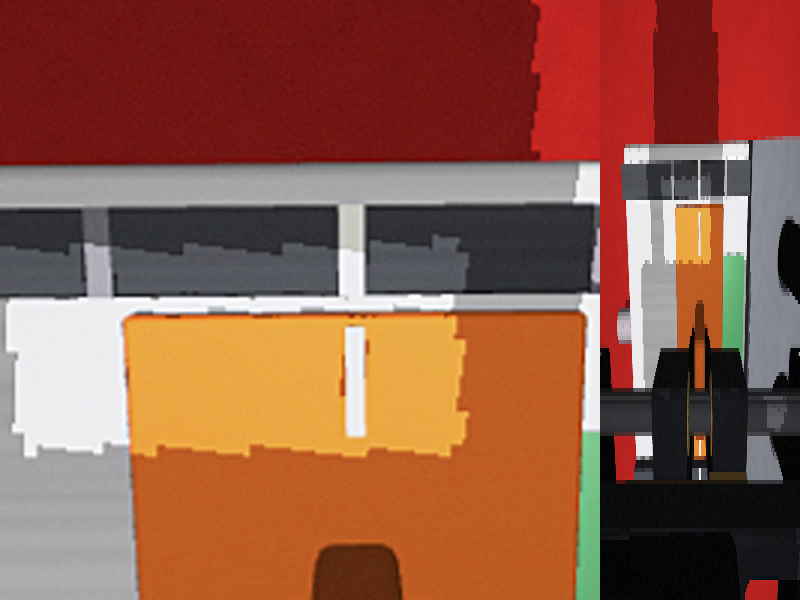

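The white pointer (u ≈ 355) meets the white rail line (u ≈ 352, slanting toward it) to within 0.4 mm. Measured pull is 39.7 mm at about 8 N and the grip is holding, so I'll hand in.

```bash
python3 -c "
from cell import arm
print(arm.sign_off())"
```

```text
the job is handed in; nothing more can be done
None
```

Job handed in: both barrels are upright and fully down in their matching bores and released, and the gripper is holding the shutter at half travel (39.7 mm of 40 mm pulled, pointer on the rail line to within about 0.5 mm), at about 19 s of the 72 s allowed.

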